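# Change plinths in the marking-out jig and hold the new one square in its corner

## Robot

A 6-joint arm with a two-finger parallel gripper is mounted at the origin on the work surface. World frame = base frame: x ahead of the robot, y to its left, z up, the work surface at z = 0. Lengths are in m, angles in rad, forces in N, time in s.
With the tool pointing down it reaches from about 0.25 to 0.8 m from the base axis. Payload 8.5 kg.
Tool frame: the origin (TCP) lies at the centre of the arm's flange, where the gripper is bolted on; the fingertips stand 173 mm ahead of it and the grasp point (between the pads) lies 155 mm ahead of it (nose_length is the distance from the TCP to the fingertips, in m); y points along the fingers, z is the direction in which the jaws open and shut, and the axes are right-handed (so a half turn about y gives the same grasp; the last joint's range is limited). The gripper opens to 85 mm and grips with 20 to 120 N. Pads are 22 mm wide; open, the fingers measure 114 mm over their backs; the gripper's body (76 mm by 85 mm) begins 54 mm behind the grasp point. The pads swing forward as they close: fully open they stand 13 mm farther back than shut.
Start: joints at [1.301, 0.238, -0.013, 1.319, 0, 1.571], TCP at [0.14, 0.506, 0.405] pointing down, gripper open.
Joint ranges: [-2.66, 2.66], [-1.03, 1.9], [-1.14, 1.46], [-1.82, 2.27], [-1.45, 1.34], [-3.14, 3.14]. Speed limits (rad/s): [2.22, 2.22, 2.79, 3.14, 3.14, 3.14].

## Interface

Orientations are given as a rotation vector (axis times angle).
In Python, from rig import * gives the robot as it stands.
- The arm moves only by the shell command python3 -m crank 'ROWS' [FORCE]. ROWS is JSON, a list of rows, each an object of numbers: "dx", "dy", "dz": the shift along the tool's x, y, z in mm; "rx", "ry", "rz": the turn, a rotation vector about the tool's x, y, z in degrees; "gripper": the opening, from 0 (shut) to 1 (fully open). A call has 1 to 20 rows; each row shifts and turns the commanded pose from where the row before left it, along the tool's axes as they then stand; what a row does not reach is not made up. A row lasts 1/10 s, in which the tool goes at most 50 mm and 8.59 degrees, less where a joint would pass 70% of its speed; a pose out of reach is approached as far as the arm can. A call is refused whole if a number of a shift passes 50 or a number of a turn 8.59, either way. A call with a gripper value outside its range is refused whole. The fingers move at their own pace and stop on an object; FORCE is the grip in N (left out, the last holds). Time passes only in rows, so rows that do not move let the fingers close. It gives the time, the measured TCP pose, the force and the opening at its end, in the units of the state.
- state(): the state, without advancing time (a new reading comes with each control period).
- grab_frame(name): name is "side" or "top"; returns a dict with "color" (400x640x3 uint8, red, green, blue), "fx", "fy", "cx", "cy" (pixels), "rvec" (rotation vector, rad) and "tvec" (3), from world to camera coordinates, as OpenCV has them. Camera axes: x right, y down, z forward; pixel columns grow to the right and rows downward; lengths in m; the calibration is good to about 2 mm. A picture is of the moment at which its call begins. There is no depth.
- job_done(): hands the job in, once; it reports no verdict.
The state is a dict: "t": time; "joints": joint angles; "qd": joint speeds; "joint_efforts": joint torques, N m; "position": TCP position; "tool_rot": TCP orientation; "ft_force": force on the tool from outside, world axes, zero at the start; "torque": the same for the moment, N m; "width": finger opening in m.
Only numpy, scipy, OpenCV 4.12 (cv2) and the standard library are available. Lean on these libraries where they do the work, as an engineer would, in place of code of your own. Each camera call takes 0.05 s, during which the arm holds its last target.

## Task

The round plinth in the jig is done and the square one is next: swap them, so that the round one stands upright in the shallow tray, let go, and the square one lies flat on the jig's plate. Press the square plinth firmly and flush against both steel stops of the jig at once, and finish while still gripping it and pressing it into that corner: do not let go. Leave the paint jar, knife, bottle and brush pot where they are.

Things in the scene. Friction and masses are not known exactly. Their poses are not given: they have to be found in the camera images.
- square_center (a point): Square wooden display plinth, loose, 70 to 170 g, 58 mm tall: a base 64 x 64 mm and 24 mm high, with a narrower block 40 x 40 mm and 34 mm high centred on it (the part to grip). The point is on its axis half-way up, 29 mm above its underside; z up, x and y along the sides. It starts standing in the tray, in line with it or turned up to 0.4 rad.
- round_center (a point): Round wooden display plinth of the same wood, loose, 70 to 170 g, 58 mm tall: a base 64 mm in diameter and 24 mm high, with a narrower cylinder 40 mm in diameter and 34 mm high centred on it (the part to grip). The point is on its axis half-way up, 29 mm above its underside; z up. It starts standing on the jig's plate.
- jig: Marking-out jig fixed to the bench: an aluminium plate 130 x 130 x 12 mm with two rigid straight steel stops on it, 14 mm thick and 20 mm high above the plate, set square to each other along two neighbouring edges. Origin at the centre of the plate's underside, on the bench; z up. The corner of the stops lies towards its own +x and +y, where they meet; its other two edges are open.
- far_stop: The jig's stop across its x axis (109 mm long): its inner face is the plane x = 45 mm in the jig's frame, so the plinth is pressed on it towards the jig's +x. Rigid; frame (origin, axes) the same as the jig's.
- side_stop: The jig's stop across its y axis (95 mm long): its inner face is the plane y = 45 mm in the jig's frame, so the plinth is pressed on it towards the jig's +y. Rigid; frame the same as the jig's.
- corner (a point): The inner corner of the two stops at the level of the plate's top, 45 mm in x and 45 mm in y from the jig's origin and 12 mm up; axes the same as the jig's. With the square plinth home, its axis is 32 mm from both stop faces. Wood does not slide easily here: a plinth borne down hard on the plate sticks short of the stops.
- tray: Shallow open steel tray fixed to the bench, 110 x 110 mm outside, 14 mm high, walls and floor 5 mm thick. It has room for one plinth only. Origin at the centre of its underside, on the bench; z up, x and y along its sides. Between tray and jig there is free bench, at least 170 mm wide, to set a plinth aside.
- paint_jar: Bystander: closed paint jar 42 mm in diameter, 50 mm tall, beyond the work; origin at the centre of its underside.
- knife: Bystander: craft knife with a blunt flat grey handle, about 135 mm long, 18 mm wide, 12 mm high, lying beyond the work; origin under it near its middle, x along it towards the blade.
- thinner: Bystander: closed white bottle 48 mm in diameter, 120 mm tall, off to the left; origin at the centre of its underside.
- brush_pot: Bystander: glass pot 72 mm in diameter, 85 mm tall, with brushes standing to about 220 mm, off to the right; origin at the centre of its underside.
Not all that is in view belongs to the job. What is meant by the jig is not green, purple or red, and is the smaller of those in its own colour.

How it is judged:
By the outcome, as a careful person would: the job done as asked, in the order asked, and still so for the second after the job is handed in, while the arm keeps its last pose, push and grip.
It also fails if it takes over 72 s, if anything falls off the work surface, if the arm or the gripper's body presses on something with over 40 N, if the wrist force passes 120 N, or if a joint passes its speed limit or range.

## Working session

There is one attempt and no reset: what is moved stays moved. The work goes in short steps, Python scripts to look and compute and a shell command to move; the robot and the scene stay as the last step left them, time stands still between calls to the robot, and variables do not carry over. Pictures are saved under pics/ and viewed, and the job is handed in when it is done.

```bash
ls; mkdir -p pics
python3 - <<'E'
from rig import *
import cv2,numpy as np
print(state())
for n in("side","top"):
    f=grab_frame(n); cv2.imwrite(f"pics/{n}0.png",f["color"][:,:,::-1]); np.savez(f"pics/{n}0.npz",**f)
    print(n,{k:f[k] for k in f if k!="color"})
    R=cv2.Rodrigues(np.array(f["rvec"]))[0]; print(-R.T@np.array(f["tvec"]).ravel())
E
```

```text
pics
{'t': 0.0, 'joints': array([ 1.30100501e+00,  2.38756400e-01, -1.42846190e-02,  1.31920128e+00,
        3.82921078e-05,  1.57080455e+00]), 'qd': array([ 1.63130907e-03, -2.97217925e-04,  9.54723050e-04, -8.35031682e-05,
       -4.51104794e-04,  1.00552675e-03]), 'joint_efforts': array([-1.20082454e-04, -5.38780260e+01,  3.46439481e+01,  1.83530187e-02,
        1.47663833e-06,  2.52065990e-05]), 'position': array([0.13987486, 0.50583443, 0.40407842]), 'tool_rot': array([-1.56183045,  0.21200844, -0.2116424 ]), 'ft_force': array([0.34829904, 0.60271639, 0.48478237]), 'torque': array([ 0.03336233, -0.01923749, -0.03698424]), 'width': 0.08563100103469949}
side {'fx': 413.91232629820394, 'fy': 413.91232629820394, 'cx': 318.72086509221316, 'cy': 195.06463452441218, 'rvec': array([ 2.22807549, -0.58779369,  0.24386597]), 'tvec': array([-0.44928875,  0.25183924,  1.26456199])}
[ 0.02571122 -0.91092765  1.01683339]
top {'fx': 445.99656004479306, 'fy': 445.99656004479306, 'cx': 318.31846112047907, 'cy': 198.30508535383194, 'rvec': array([ 2.17566291, -2.19971975,  0.06465464]), 'tvec': array([0.0487874 , 0.55345814, 1.2059775 ])}
[0.47717314 0.03859909 1.23850465]
```

View pics/side0.png

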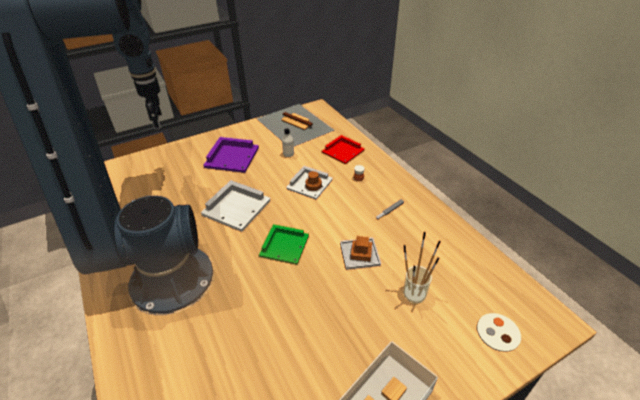

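View pics/top0.png

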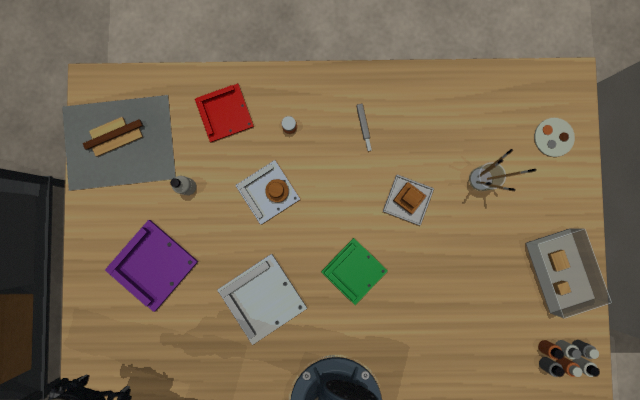

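The side view shows the robot at the left. The top view has the small grey jig with the round plinth at about (268,191), the tray with the square plinth at (408,200), and a larger grey decoy at (262,298). I'll zoom in.

Run:
```python
import cv2,numpy as np
a=cv2.imread("pics/top0.png")
l=cv2.resize(a[150:235,225:311],None,fx=7,fy=7,interpolation=cv2.INTER_CUBIC)[:595,:400*2]
cv2.imwrite("pics/jz.png",l)
cv2.imwrite("pics/tz.png",cv2.resize(a[165:235,370:450],None,fx=8,fy=8,interpolation=cv2.INTER_CUBIC))
s=cv2.imread("pics/side0.png")
cv2.imwrite("pics/sz.png",cv2.resize(s[155:275,275:395],None,fx=5,fy=5,interpolation=cv2.INTER_CUBIC))
```

```text
(no output)
```

View pics/jz.png

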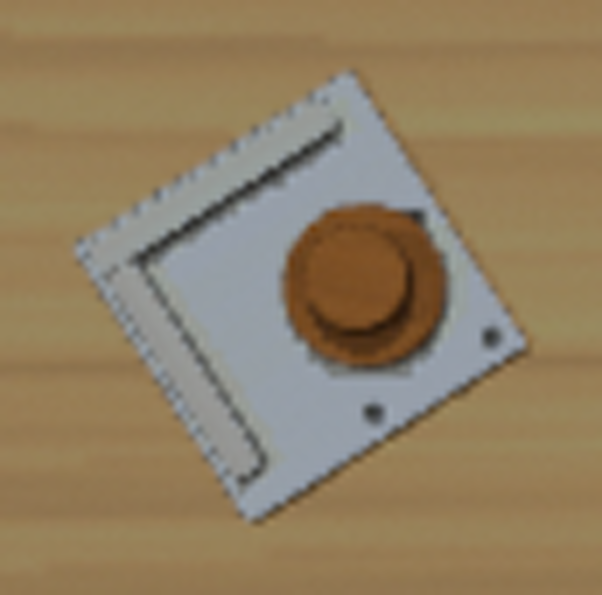

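View pics/tz.png

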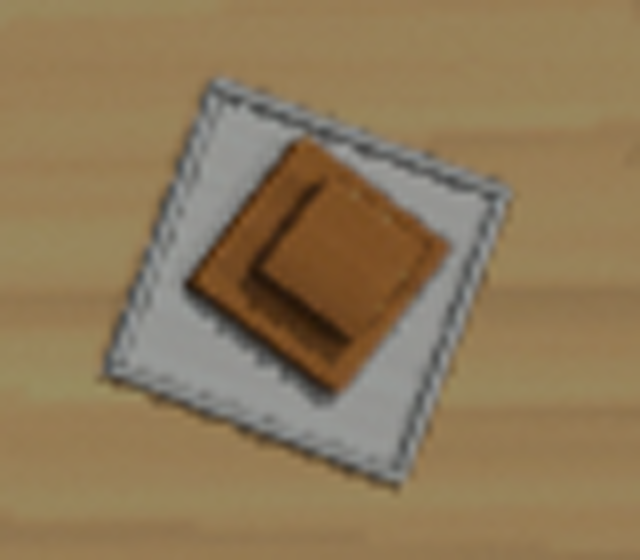

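View pics/sz.png

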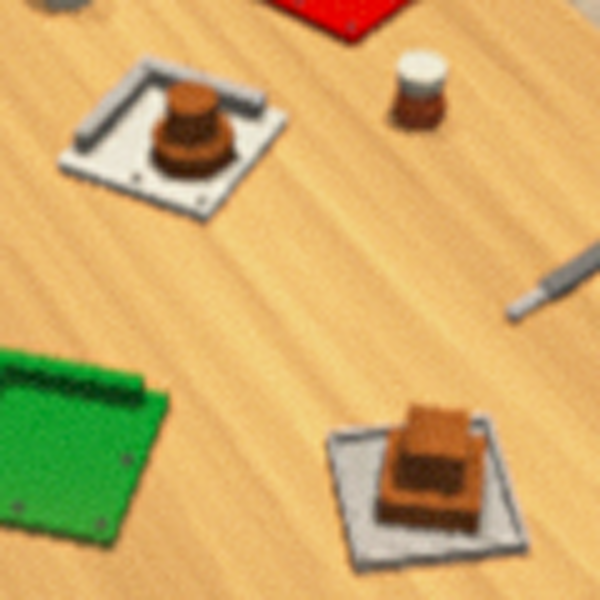

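```bash
cat > h.py <<'E'
import cv2,numpy as np
def load(n):
    return {k:v for k,v in np.load(f"pics/{n}.npz").items()}
def cast(f,uv,z):
    uv=np.atleast_2d(np.float64(uv)); R=cv2.Rodrigues(f["rvec"])[0]; t=f["tvec"].ravel(); c=-R.T@t
    d=np.c_[(uv[:,0]-f["cx"])/f["fx"],(uv[:,1]-f["cy"])/f["fy"],np.ones(len(uv))]@R
    return (c+d*((z-c[2])/d[:,2])[:,None])[:,:2]
def proj(f,P):
    return cv2.projectPoints(np.float64(P).reshape(-1,1,3),f["rvec"],f["tvec"],np.array([[f["fx"],0,f["cx"]],[0,f["fy"],f["cy"]],[0,0,1.]]),None)[0].reshape(-1,2)
def mask(f,win,kind,up=4):
    x0,y0,x1,y1=win
    a=cv2.resize(f["color"][y0:y1,x0:x1],None,fx=up,fy=up,interpolation=cv2.INTER_CUBIC)
    h=cv2.cvtColor(a,cv2.COLOR_RGB2HSV).astype(int)
    if kind=="grey": m=h[...,1]<65
    else: m=(h[...,1]>150)&(h[...,0]<15)
    return a,h,m.astype(np.uint8)*255
def big(m):
    c=max(cv2.findContours(m,cv2.RETR_EXTERNAL,cv2.CHAIN_APPROX_NONE)[0],key=cv2.contourArea); return c
def topix(c,win,up=4): return (np.float64(c).reshape(-1,2)+.5)/up-.5+np.array(win[:2])
def rect(f,win,kind,z):
    a,h,m=mask(f,win,kind); c=cv2.convexHull(big(m)); p=cast(f,topix(c,win),z)
    r=cv2.minAreaRect((p*1000).astype(np.float32)); return r,m
E
python3 - <<'E'
from h import *
f=load("top0")
for nm,w,z,k in(("jig",(225,150,311,235),.012,"grey"),("tray",(370,165,450,235),.014,"grey"),("round",(225,150,311,235),.036,"br"),("sq",(370,165,450,235),.029,"br")):
    r,m=rect(f,w,k,z); print(nm,r); cv2.imwrite(f"pics/m_{nm}.png",m)
    a,h,_=mask(f,w,k); print([np.median(h[m>0],axis=0)])
ms=[cv2.imread(f"pics/m_{n}.png") for n in("jig","tray","round","sq")]
ms=[cv2.resize(x,(300,290)) for x in ms]
cv2.imwrite("pics/masks.png",np.vstack([np.hstack(ms[:2]),np.hstack(ms[2:])]))
from rig import state
R=cv2.Rodrigues(state()["tool_rot"])[0];print(R)
E
```

```text
jig ((573.9170532226562, 183.39471435546875), (132.5118865966797, 131.96957397460938), 32.318111419677734)
[array([103.,  23., 159.])]
tray ((548.1920166015625, -203.8525390625), (111.86958312988281, 111.4400405883789), 68.3864974975586)
[array([ 40.,   5., 140.])]
round ((575.5965576171875, 155.19728088378906), (58.20781326293945, 59.714073181152344), 89.79997253417969)
[array([ 14., 180., 112.])]
sq ((550.8602905273438, -202.86447143554688), (62.37247848510742, 59.96622085571289), 51.964881896972656)
[array([ 14., 180., 113.])]
[[ 9.63818224e-01 -3.32740902e-04  2.66560161e-01]
 [-2.66560369e-01 -1.22288595e-03  9.63817449e-01]
 [ 5.27118921e-06 -9.99999197e-01 -1.26733530e-03]]
```

View pics/masks.png

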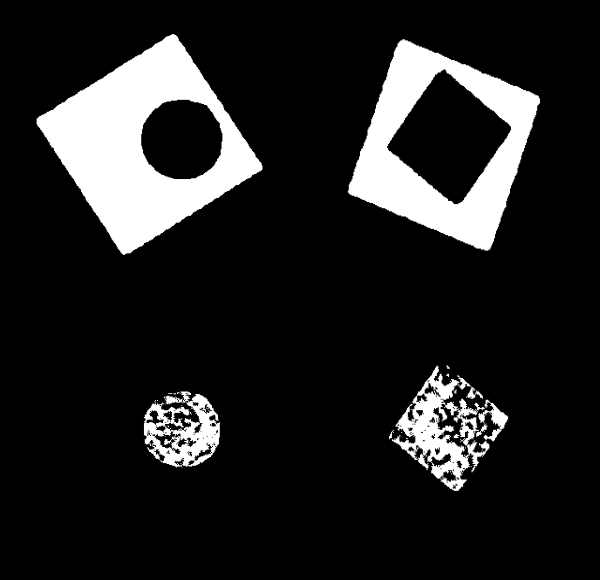

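Run:
```python
from h import *
f=load("top0")
for nm,w,z in(("round",(225,150,311,235),.024),("sq",(370,165,450,235),.017)):
    a,h,m=mask(f,w,"grey"); full=np.zeros_like(m); cv2.drawContours(full,[big(m)],-1,255,-1)
    hole=cv2.morphologyEx(full&~m,cv2.MORPH_OPEN,np.ones((7,7)))
    c=cv2.convexHull(big(hole)); p=(cast(f,topix(c,w),z)*1000).astype(np.float32)
    print(nm,cv2.minAreaRect(p),cv2.minEnclosingCircle(p))
# side view check: project the estimates
s=load("side0"); im=s["color"][:,:,::-1].copy(); t=f["color"][:,:,::-1].copy()
def sq(x,y,h,yaw,z):
    c,sn=np.cos(np.radians(yaw)),np.sin(np.radians(yaw))
    return [[(x+c*a-sn*b)/1000,(y+sn*a+c*b)/1000,z] for a,b in((h,h),(-h,h),(-h,-h),(h,-h))]
for g,i,n in((s,im,"side"),(f,t,"top")):
    i=cv2.resize(i,None,fx=4,fy=4)
    for q in(sq(574,183.4,65,32.3,.012),sq(548.2,-203.9,55,-21.6,.014)):
        cv2.polylines(i,[np.int32(4*(proj(g,q)+.5))],True,(255,0,255),1)
    x0,y0=np.int32(4*proj(g,[[.56,-.01,0]])[0]); cv2.imwrite(f"pics/ov_{n}.png",i[max(0,y0-300):y0+300,x0-400:x0+400])
```

```text
round ((576.5809326171875, 156.38194274902344), (62.912166595458984, 63.04533767700195), 89.36444854736328) ((576.8109741210938, 155.7764129638672), 32.80802536010742)
sq ((552.809326171875, -206.8196563720703), (66.16999053955078, 67.51538848876953), 51.685325622558594) ((552.3972778320312, -207.00186157226562), 44.70840835571289)
```

View pics/ov_side.png

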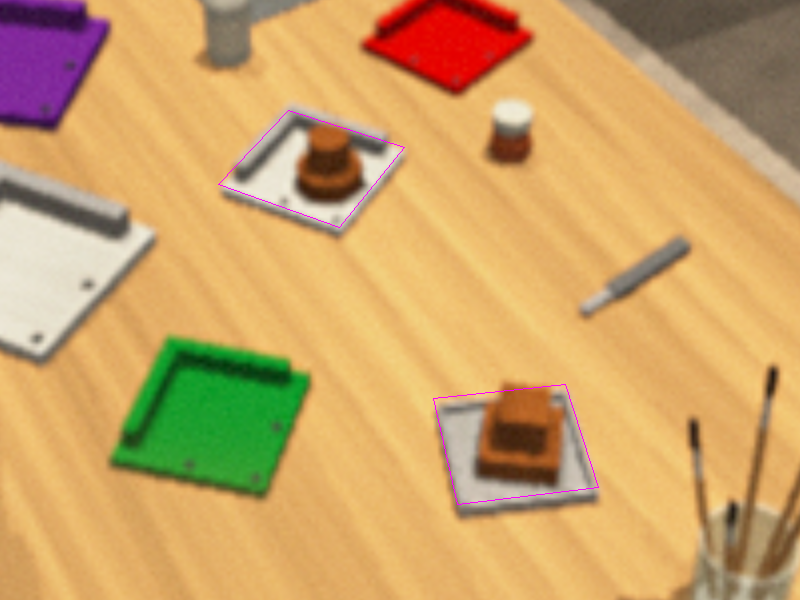

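View pics/ov_top.png

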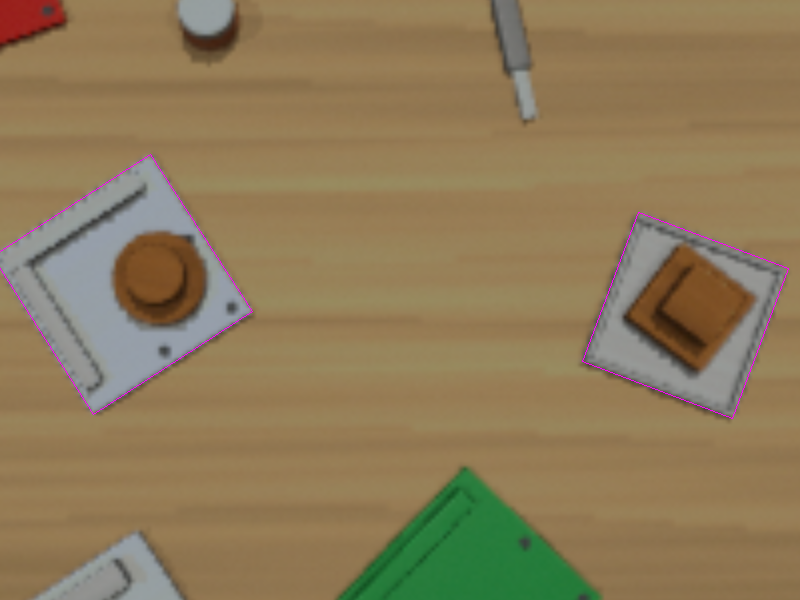

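Both views agree to within a pixel.

| Item | x (mm) | y (mm) | Yaw (deg) |
|---|---|---|---|
| Jig | 574 | 183 | 32.3 |
| Tray | 548 | -204 | -21.6 |
| Square plinth | 552 | -206 | 51.8 |
| Round plinth | 576.5 | 156 | – |

The square has to go onto the free bench first, then the round into the tray, then the square into the jig. I'll turn the wrist first.

```bash
cat > go.py <<'E'
import sys,numpy as np,cv2
from rig import state
# usage: go.py x y z jawyaw(deg)  -> shift in tool axes at the current orientation, and turn
s=state(); R=cv2.Rodrigues(s["tool_rot"])[0]; p=s["position"]*1000
jaw=np.degrees(np.arctan2(R[1,2],R[0,2]))
print("t %.2f p %s jaw %.2f w %.1f F %s down %s"%(s["t"],p.round(1),jaw,s["width"]*1000,s["ft_force"].round(1),R[:,1].round(4)))
print("q",s["joints"].round(2))
if len(sys.argv)>1:
    T=np.float64(sys.argv[1:4]); y=float(sys.argv[4]) if len(sys.argv)>4 else jaw
    print("tool shift now",(R.T@(T-p)).round(1),"ry",round(jaw-y,2))
    a=np.radians(y);x=np.array([np.sin(a),-np.cos(a),0]);z=np.array([np.cos(a),np.sin(a),0])
    print("shift after turn dx %.1f dy %.1f dz %.1f"%(x@(T-p),p[2]-T[2],z@(T-p)))
E
python3 -m crank '[{"ry":7.57},{"ry":7.57},{"ry":7.57},{}]' 80; python3 go.py 552 -206 380 51.8
```

```text
t 0.10 p [139.9 505.9 404.2] jaw 74.54 w 85.2 F [ 0.2 -0.3  0.7] down [-3.0e-04 -1.2e-03 -1.0e+00]
q [ 1.3   0.24 -0.01  1.32 -0.    1.57]
tool shift now [ 586.9   24.9 -576.2] ry 22.74
shift after turn dx 764.1 dy 24.2 dz -304.6validation failed for argument at $[0]...
```

```bash
python3 -m crank '[{"dx":0,"dy":0,"dz":0,"rx":0,"ry":7.57,"rz":0,"gripper":1},{"dx":0,"dy":0,"dz":0,"rx":0,"ry":7.57,"rz":0,"gripper":1},{"dx":0,"dy":0,"dz":0,"rx":0,"ry":7.57,"rz":0,"gripper":1}]' 80; python3 go.py 552 -206 380 51.8
```

```text
t: 0.4
position: [0.1399, 0.5059, 0.4043]
tool_rot: [-1.507, 0.526, -0.526]
ft_force: [0.1, 0.6, -0.6]
width: 0.0854
t 0.40 p [139.9 505.9 404.3] jaw 51.52 w 85.4 F [ 0.1  0.6 -0.6] down [-2.e-04 -8.e-04 -1.e+00]
q [ 1.3   0.24 -0.01  1.32  0.    1.97]
tool shift now [ 765.6   24.8 -300.8] ry -0.28
shift after turn dx 764.1 dy 24.3 dz -304.6
```

```bash
python3 -m crank '[{"dx":38,"dy":1,"dz":-15,"gripper":1},{"dx":38,"dy":1,"dz":-15,"gripper":1},{"dx":38,"dy":1,"dz":-15,"gripper":1}]'; python3 go.py 552 -206 380 51.8
```

```text
t 0.40 p [139.9 505.9 404.3] jaw 51.52 w 85.4 F [ 0.1  0.6 -0.6] down [-2.e-04 -8.e-04 -1.e+00]
q [ 1.3   0.24 -0.01  1.32  0.    1.97]
tool shift now [ 765.6   24.8 -300.8] ry -0.28
shift after turn dx 764.1 dy 24.3 dz -304.6validation failed for argument at $[0]...
```

All six motion keys are required in every row.

```bash
python3 -m crank '[{"dx":38,"dy":1,"dz":-15,"rx":0,"ry":0,"rz":0,"gripper":1},{"dx":38,"dy":1,"dz":-15,"rx":0,"ry":0,"rz":0,"gripper":1},{"dx":38,"dy":1,"dz":-15,"rx":0,"ry":0,"rz":0,"gripper":1},{"dx":38,"dy":1,"dz":-15,"rx":0,"ry":0,"rz":0,"gripper":1},{"dx":38,"dy":1,"dz":-15,"rx":0,"ry":0,"rz":0,"gripper":1},{"dx":38,"dy":1,"dz":-15,"rx":0,"ry":0,"rz":0,"gripper":1},{"dx":38,"dy":1,"dz":-15,"rx":0,"ry":0,"rz":0,"gripper":1},{"dx":38,"dy":1,"dz":-15,"rx":0,"ry":0,"rz":0,"gripper":1},{"dx":38,"dy":1,"dz":-15,"rx":0,"ry":0,"rz":0,"gripper":1},{"dx":38,"dy":1,"dz":-15,"rx":0,"ry":0,"rz":0,"gripper":1},{"dx":38,"dy":1,"dz":-15,"rx":0,"ry":0,"rz":0,"gripper":1},{"dx":38,"dy":1,"dz":-15,"rx":0,"ry":0,"rz":0,"gripper":1},{"dx":38,"dy":1,"dz":-15,"rx":0,"ry":0,"rz":0,"gripper":1},{"dx":38,"dy":1,"dz":-15,"rx":0,"ry":0,"rz":0,"gripper":1},{"dx":38,"dy":1,"dz":-15,"rx":0,"ry":0,"rz":0,"gripper":1},{"dx":38,"dy":1,"dz":-15,"rx":0,"ry":0,"rz":0,"gripper":1},{"dx":38,"dy":1,"dz":-15,"rx":0,"ry":0,"rz":0,"gripper":1},{"dx":38,"dy":1,"dz":-15,"rx":0,"ry":0,"rz":0,"gripper":1},{"dx":0,"dy":0,"dz":0,"rx":0,"ry":0,"rz":0,"gripper":1}]'; python3 go.py 552 -206 300 51.8
```

```text
t: 2.3
position: [0.5127, -0.1325, 0.3856]
tool_rot: [-1.507, 0.524, -0.524]
ft_force: [1.2, 0.5, 0.1]
width: 0.0851
t 2.30 p [ 512.7 -132.5  385.6] jaw 51.64 w 85.1 F [1.2 0.5 0.1] down [-2.e-04 -9.e-04 -1.e+00]
q [-0.25  0.25 -0.04  1.28 -0.    0.42]
tool shift now [ 76.4  85.6 -33.2] ry -0.16
shift after turn dx 76.4 dy 85.6 dz -33.5
```

```bash
python3 -m crank '[{"dx":25.5,"dy":20,"dz":-11,"rx":0,"ry":0,"rz":0,"gripper":1},{"dx":25.5,"dy":25,"dz":-11,"rx":0,"ry":0,"rz":0,"gripper":1},{"dx":25.5,"dy":25,"dz":-11,"rx":0,"ry":0,"rz":0,"gripper":1},{"dx":0,"dy":25,"dz":0,"rx":0,"ry":0,"rz":0,"gripper":1},{"dx":0,"dy":0,"dz":0,"rx":0,"ry":0,"rz":0,"gripper":1},{"dx":0,"dy":0,"dz":0,"rx":0,"ry":0,"rz":0,"gripper":1}]'; python3 go.py 552 -206 207 51.8
cat > look.py <<'E'
import sys,cv2,numpy as np
from rig import grab_frame
from h import *
# look.py name out cx cy(world m) z half fx
n,out=sys.argv[1:3]; x,y,z=map(float,sys.argv[3:6])
f=grab_frame(n); np.savez(f"pics/{out}.npz",**f)
u,v=proj(f,[[x,y,z]])[0].astype(int); w,h=66,50
u=min(max(u,w),640-w); v=min(max(v,h),400-h)
cv2.imwrite(f"pics/{out}.png",cv2.resize(f["color"][v-h:v+h,u-w:u+w,::-1],None,fx=6,fy=6,interpolation=cv2.INTER_CUBIC))
print("crop origin",u-w,v-h,"scale 6")
E
python3 look.py side a1 .552 -.206 .05; python3 look.py top a1t .552 -.206 .05
```

```text
t: 2.9
position: [0.5502, -0.2017, 0.2918]
tool_rot: [-1.507, 0.522, -0.52]
ft_force: [0.7, -0.1, 0.7]
width: 0.0856
t 2.90 p [ 550.2 -201.7  291.8] jaw 51.85 w 85.6 F [ 0.7 -0.1  0.7] down [-1.5e-03  6.0e-04 -1.0e+00]
q [-0.35  0.4  -0.07  1.1   0.    0.31]
tool shift now [ 4.2 84.8 -2.3] ry 0.05
shift after turn dx 4.0 dy 84.8 dz -2.3
crop origin 295 192 scale 6
crop origin 345 147 scale 6
```

View pics/a1.png

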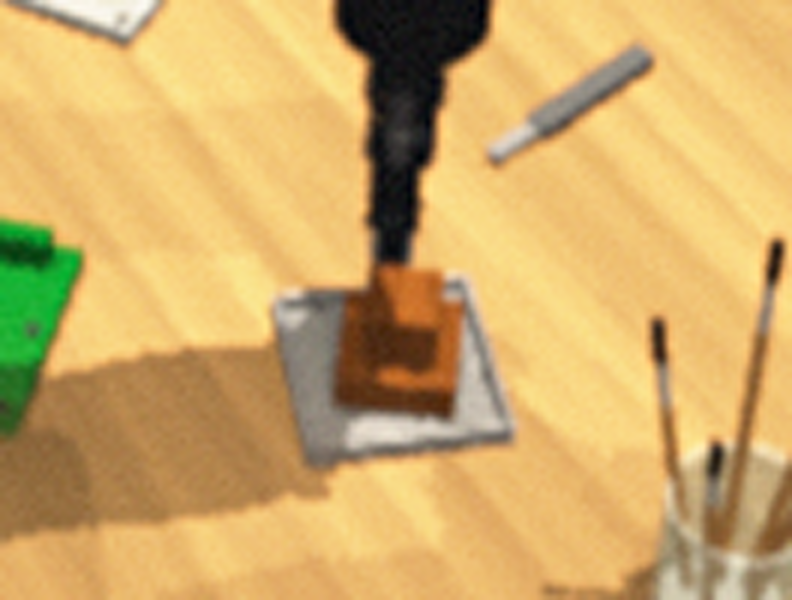

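View pics/a1t.png

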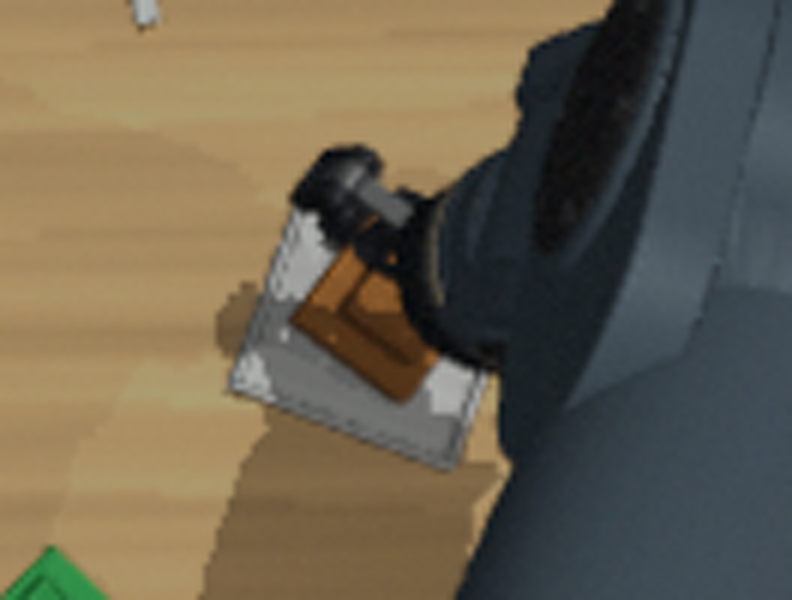

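Side view: the open jaws are above the block at crop (400,200), and the block lies at (405,330), in line with them. I'll go down.

```bash
python3 -m crank '[{"dx":0,"dy":20,"dz":0,"rx":0,"ry":0,"rz":0,"gripper":1},{"dx":0,"dy":20,"dz":0,"rx":0,"ry":0,"rz":0,"gripper":1},{"dx":0,"dy":10,"dz":0,"rx":0,"ry":0,"rz":0,"gripper":1},{"dx":0,"dy":0,"dz":0,"rx":0,"ry":0,"rz":0,"gripper":1},{"dx":0,"dy":0,"dz":0,"rx":0,"ry":0,"rz":0,"gripper":1}]'; python3 go.py 552 -206 207 51.8
```

```text
t: 3.5
position: [0.5509, -0.2021, 0.2429]
tool_rot: [-1.507, 0.52, -0.522]
ft_force: [0.0, -0.8, -0.4]
width: 0.0852
t 3.50 p [ 550.9 -202.1  242.9] jaw 51.85 w 85.2 F [ 0.  -0.8 -0.4] down [ 1.1e-03 -5.0e-04 -1.0e+00]
q [-0.35  0.44 -0.15  0.98 -0.    0.31]
tool shift now [ 3.2 35.9 -2.4] ry 0.05
shift after turn dx 3.3 dy 35.9 dz -2.4
```

```bash
python3 -m crank '[{"dx":3,"dy":12,"dz":-2,"rx":0,"ry":0,"rz":0,"gripper":1},{"dx":0,"dy":12,"dz":0,"rx":0,"ry":0,"rz":0,"gripper":1},{"dx":0,"dy":12,"dz":0,"rx":0,"ry":0,"rz":0,"gripper":1},{"dx":0,"dy":0,"dz":0,"rx":0,"ry":0,"rz":0,"gripper":1},{"dx":0,"dy":0,"dz":0,"rx":0,"ry":0,"rz":0,"gripper":0},{"dx":0,"dy":0,"dz":0,"rx":0,"ry":0,"rz":0,"gripper":0},{"dx":0,"dy":0,"dz":0,"rx":0,"ry":0,"rz":0,"gripper":0},{"dx":0,"dy":0,"dz":0,"rx":0,"ry":0,"rz":0,"gripper":0},{"dx":0,"dy":0,"dz":0,"rx":0,"ry":0,"rz":0,"gripper":0},{"dx":0,"dy":0,"dz":0,"rx":0,"ry":0,"rz":0,"gripper":0},{"dx":0,"dy":0,"dz":0,"rx":0,"ry":0,"rz":0,"gripper":0},{"dx":0,"dy":0,"dz":0,"rx":0,"ry":0,"rz":0,"gripper":0}]' 60; python3 go.py; python3 look.py side a2 .552 -.206 .05
```

```text
t: 4.7
position: [0.5519, -0.2057, 0.2064]
tool_rot: [-1.507, 0.52, -0.522]
ft_force: [-0.7, 0.3, 6.3]
width: 0.0391
t 4.70 p [ 551.9 -205.7  206.4] jaw 51.83 w 39.1 F [-0.7  0.3  6.3] down [ 1.1e-03 -5.0e-04 -1.0e+00]
q [-0.36  0.48 -0.19  0.9  -0.    0.31]
crop origin 295 192 scale 6
```

View pics/a2.png

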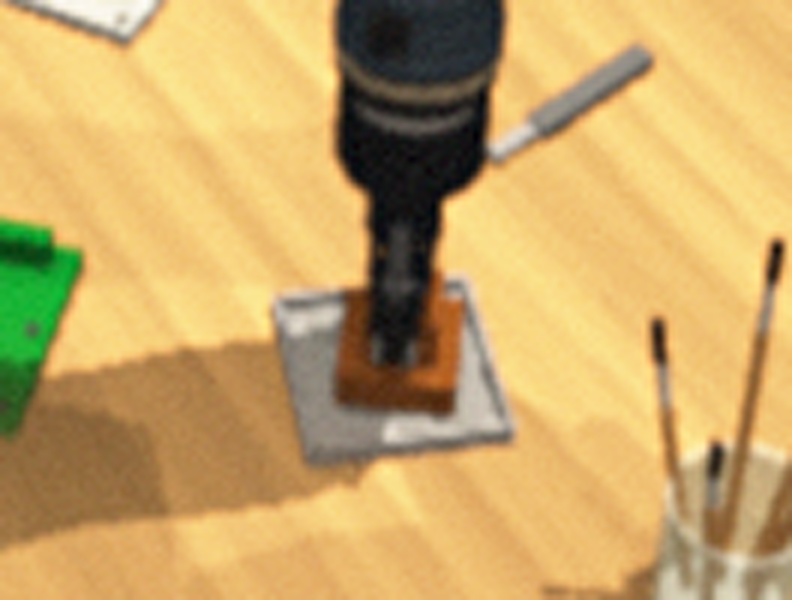

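The square is gripped at 39 mm, and the side view shows the fingers on the block at (400,310). I'll lift it and set it aside on the bench near (545,-5), turned to jaw yaw 32.3.

```bash
python3 -m crank '[{"dx":0,"dy":-15,"dz":0,"rx":0,"ry":0,"rz":0,"gripper":0},{"dx":0,"dy":-20,"dz":0,"rx":0,"ry":0,"rz":0,"gripper":0},{"dx":0,"dy":-25,"dz":0,"rx":0,"ry":0,"rz":0,"gripper":0},{"dx":0,"dy":0,"dz":0,"rx":0,"ry":6.5,"rz":0,"gripper":0},{"dx":0,"dy":0,"dz":0,"rx":0,"ry":6.5,"rz":0,"gripper":0},{"dx":0,"dy":0,"dz":0,"rx":0,"ry":6.5,"rz":0,"gripper":0},{"dx":0,"dy":0,"dz":0,"rx":0,"ry":0,"rz":0,"gripper":0}]' 60; python3 go.py 545 -5 265 32.3
```

```text
t: 5.45
position: [0.5515, -0.2056, 0.2655]
tool_rot: [-1.424, 0.786, -0.785]
ft_force: [0.6, -0.3, -1.4]
width: 0.0394
t 5.45 p [ 551.5 -205.6  265.5] jaw 32.24 w 39.4 F [ 0.6 -0.3 -1.4] down [-6.e-04  1.e-04 -1.e+00]
q [-0.36  0.42 -0.11  1.04 -0.    0.65]
tool shift now [-173.1    0.5  101.5] ry -0.06
shift after turn dx -173.0 dy 0.5 dz 101.7
```

```bash
python3 -m crank '[{"dx":-20,"dy":0,"dz":12,"rx":0,"ry":0,"rz":0,"gripper":0},{"dx":-30,"dy":0,"dz":18,"rx":0,"ry":0,"rz":0,"gripper":0},{"dx":-36,"dy":0,"dz":21,"rx":0,"ry":0,"rz":0,"gripper":0},{"dx":-36,"dy":0,"dz":21,"rx":0,"ry":0,"rz":0,"gripper":0},{"dx":-30,"dy":0,"dz":18,"rx":0,"ry":0,"rz":0,"gripper":0},{"dx":-21,"dy":0,"dz":12,"rx":0,"ry":0,"rz":0,"gripper":0},{"dx":0,"dy":20,"dz":0,"rx":0,"ry":0,"rz":0,"gripper":0},{"dx":0,"dy":20,"dz":0,"rx":0,"ry":0,"rz":0,"gripper":0},{"dx":0,"dy":14,"dz":0,"rx":0,"ry":0,"rz":0,"gripper":0},{"dx":0,"dy":4,"dz":0,"rx":0,"ry":0,"rz":0,"gripper":0},{"dx":0,"dy":0,"dz":0,"rx":0,"ry":0,"rz":0,"gripper":0}]' 60; python3 go.py 545 -5 202 32.3;python3 look.py side a3 .545 -.005 .05
```

```text
t: 6.55
position: [0.5451, -0.0049, 0.2072]
tool_rot: [-1.426, 0.784, -0.782]
ft_force: [0.3, -0.5, -1.1]
width: 0.0389
t 6.55 p [545.1  -4.9 207.2] jaw 32.44 w 38.9 F [ 0.3 -0.5 -1.1] down [-1.4e-03 -1.0e-04 -1.0e+00]
q [-0.01  0.41 -0.3   0.86 -0.    1.  ]
tool shift now [-0.   5.2 -0.1] ry 0.14
shift after turn dx -0.0 dy 5.2 dz -0.2
crop origin 260 155 scale 6
```

View pics/a3.png

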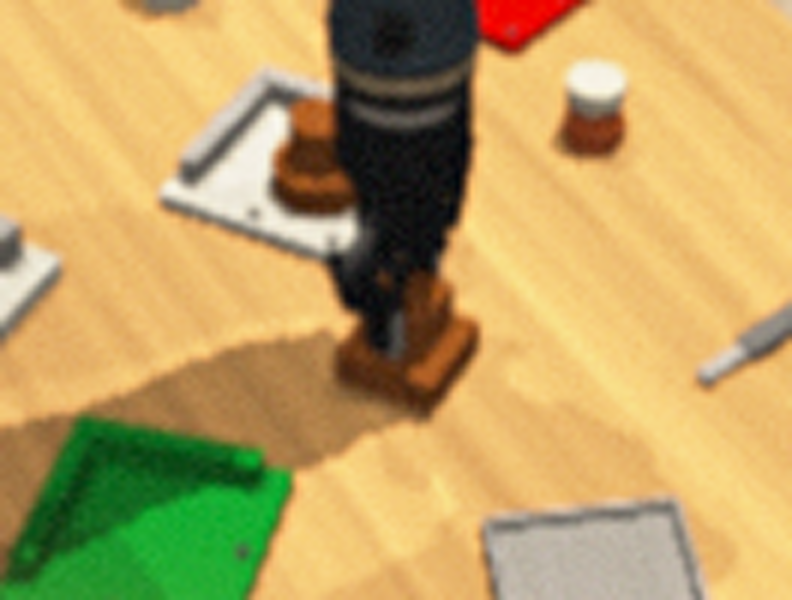

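The square hangs upright about 6 mm above the bench at (410,350). I'll lower it and let go.

```bash
python3 -m crank '[{"dx":0,"dy":4,"dz":0,"rx":0,"ry":0,"rz":0,"gripper":0},{"dx":0,"dy":1.5,"dz":0,"rx":0,"ry":0,"rz":0,"gripper":0},{"dx":0,"dy":0,"dz":0,"rx":0,"ry":0,"rz":0,"gripper":0},{"dx":0,"dy":0,"dz":0,"rx":0,"ry":0,"rz":0,"gripper":0}]' 60; python3 go.py; python3 -m crank '[{"dx":0,"dy":0,"dz":0,"rx":0,"ry":0,"rz":0,"gripper":1},{"dx":0,"dy":0,"dz":0,"rx":0,"ry":0,"rz":0,"gripper":1},{"dx":0,"dy":0,"dz":0,"rx":0,"ry":0,"rz":0,"gripper":1},{"dx":0,"dy":0,"dz":0,"rx":0,"ry":0,"rz":0,"gripper":1},{"dx":0,"dy":0,"dz":0,"rx":0,"ry":0,"rz":0,"gripper":1},{"dx":0,"dy":0,"dz":0,"rx":0,"ry":0,"rz":0,"gripper":1},{"dx":0,"dy":-15,"dz":0,"rx":0,"ry":0,"rz":0,"gripper":1},{"dx":0,"dy":-25,"dz":0,"rx":0,"ry":0,"rz":0,"gripper":1},{"dx":0,"dy":-30,"dz":0,"rx":0,"ry":0,"rz":0,"gripper":1},{"dx":0,"dy":-30,"dz":0,"rx":0,"ry":0,"rz":0,"gripper":1},{"dx":0,"dy":0,"dz":0,"rx":0,"ry":0,"rz":0,"gripper":1}]'; python3 go.py 576.5 156 300 32.3
```

```text
t: 7.0
position: [0.5454, -0.005, 0.2024]
tool_rot: [-1.425, 0.784, -0.785]
ft_force: [0.9, -0.6, -1.3]
width: 0.039
t 7.00 p [545.4  -5.  202.4] jaw 32.34 w 39.0 F [ 0.9 -0.6 -1.3] down [ 3.e-04 -1.e-04 -1.e+00]
q [-0.01  0.42 -0.31  0.85 -0.    1.  ]
t: 8.1
position: [0.5465, -0.0049, 0.3061]
tool_rot: [-1.422, 0.779, -0.789]
ft_force: [0.8, -0.6, 0.1]
width: 0.0852
t 8.10 p [546.5  -4.9 306.1] jaw 32.33 w 85.2 F [ 0.8 -0.6  0.1] down [ 6.3e-03 -1.0e-04 -1.0e+00]
q [-0.01  0.32 -0.15  1.09 -0.    1.  ]
tool shift now [-120.     6.2  111.4] ry 0.03
shift after turn dx -120.0 dy 6.1 dz 111.3
```

```bash
python3 -m crank '[{"dx":-20,"dy":0,"dz":18.5,"rx":0,"ry":0,"rz":0,"gripper":1},{"dx":-30,"dy":0,"dz":28,"rx":0,"ry":0,"rz":0,"gripper":1},{"dx":-30,"dy":0,"dz":28,"rx":0,"ry":0,"rz":0,"gripper":1},{"dx":-25,"dy":0,"dz":23,"rx":0,"ry":0,"rz":0,"gripper":1},{"dx":-15,"dy":6,"dz":14,"rx":0,"ry":0,"rz":0,"gripper":1},{"dx":0,"dy":20,"dz":0,"rx":0,"ry":0,"rz":0,"gripper":1},{"dx":0,"dy":20,"dz":0,"rx":0,"ry":0,"rz":0,"gripper":1},{"dx":0,"dy":0,"dz":0,"rx":0,"ry":0,"rz":0,"gripper":1},{"dx":0,"dy":0,"dz":0,"rx":0,"ry":0,"rz":0,"gripper":1}]'; python3 go.py 576.5 156 215 32.3; python3 look.py side b1 .576 .156 .05;  python3 look.py top b1t .545 -.005 .05
```

```text
t: 9.0
position: [0.5752, 0.156, 0.2559]
tool_rot: [-1.426, 0.785, -0.784]
ft_force: [0.3, -0.7, 1.0]
width: 0.0852
t 9.00 p [575.2 156.  255.9] jaw 32.33 w 85.2 F [ 0.3 -0.7  1. ] down [-1.3e-03 -5.0e-04 -1.0e+00]
q [ 0.26  0.44 -0.1   1.03 -0.    1.27]
tool shift now [ 0.7 40.9  1.1] ry 0.03
shift after turn dx 0.7 dy 40.9 dz 1.1
crop origin 246 127 scale 6
crop origin 270 150 scale 6
```

View pics/b1.png

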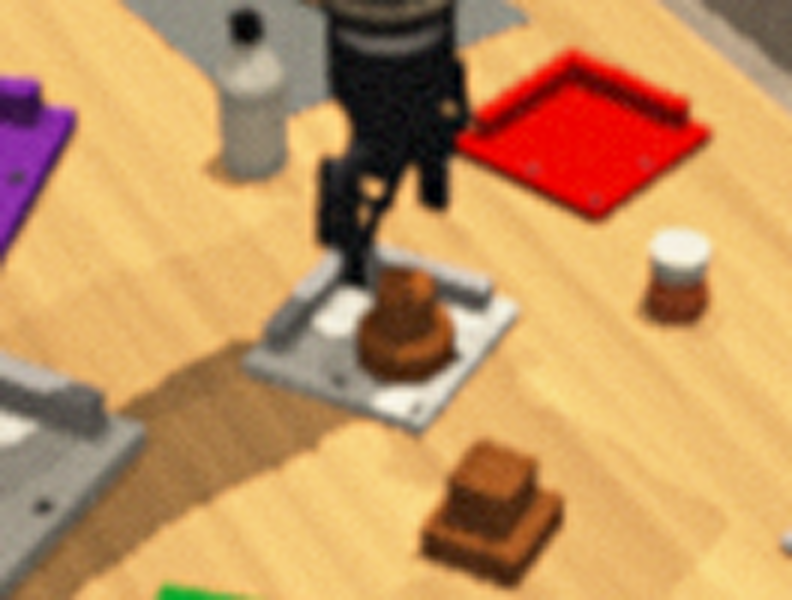

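View pics/b1t.png

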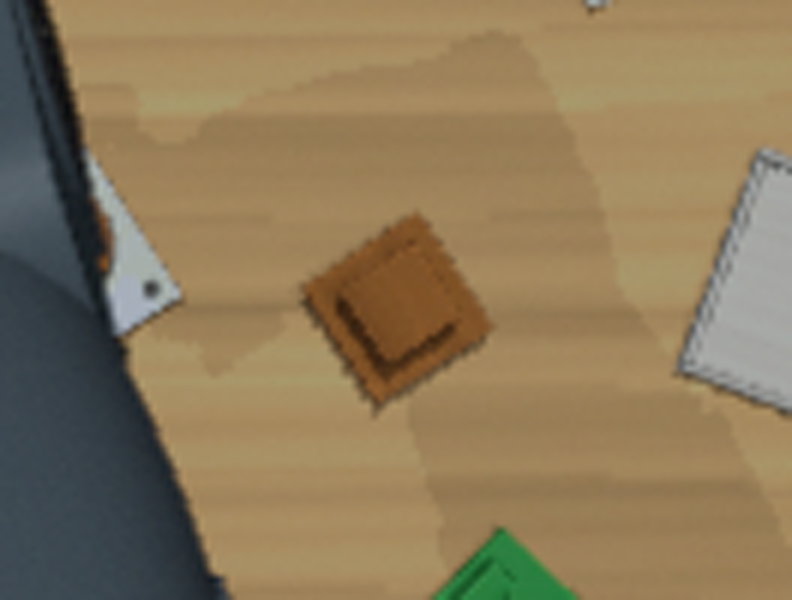

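The square stands on the bench at top crop (398,310). Before closing I'll measure where the round is relative to the jaws.

```bash
python3 - <<'E'
from h import *
s=load("b1")
for P in([.5765,.156,.070],[.5765,.156,.036],[.5752,.156,.09]):
    print((proj(s,[P])[0]-[246,127]+.5)*6)
f=load("b1t"); w=(310,175,362,227)
a,h,_=mask(f,w,"br"); 
m=((h[...,0]<18)&(h[...,1]>140)).astype(np.uint8)*255
b=cv2.GaussianBlur(cv2.cvtColor(a,cv2.COLOR_RGB2LAB),(0,0),2)[...,1]
_,m=cv2.threshold(b,0,255,cv2.THRESH_OTSU)
cv2.imwrite("pics/sqm.png",m)
c=cv2.convexHull(big(m))
for z in(.024,.014):print(cv2.minAreaRect((cast(f,topix(c,w),z)*1000).astype(np.float32)))
E
python3 -m crank '[{"dx":1,"dy":15,"dz":1,"rx":0,"ry":0,"rz":0,"gripper":1},{"dx":0,"dy":15,"dz":0,"rx":0,"ry":0,"rz":0,"gripper":1},{"dx":0,"dy":11,"dz":0,"rx":0,"ry":0,"rz":0,"gripper":1},{"dx":0,"dy":0,"dz":0,"rx":0,"ry":0,"rz":0,"gripper":1},{"dx":0,"dy":0,"dz":0,"rx":0,"ry":0,"rz":0,"gripper":1}]';python3 look.py side b2 .576 .156 .05
```

```text
[402.1142761  279.09450044]
[403.54333495 321.92997423]
[399.37870345 253.96407512]
((546.224609375, -4.6731109619140625), (64.0829086303711, 64.30079650878906), 32.215980529785156)
((546.7930297851562, -5.029388427734375), (64.61050415039062, 64.83024597167969), 32.21601104736328)
t: 9.6
position: [0.577, 0.1558, 0.2157]
tool_rot: [-1.424, 0.784, -0.785]
ft_force: [-0.1, -0.3, -0.5]
width: 0.0851
crop origin 246 127 scale 6
```

View pics/b2.png

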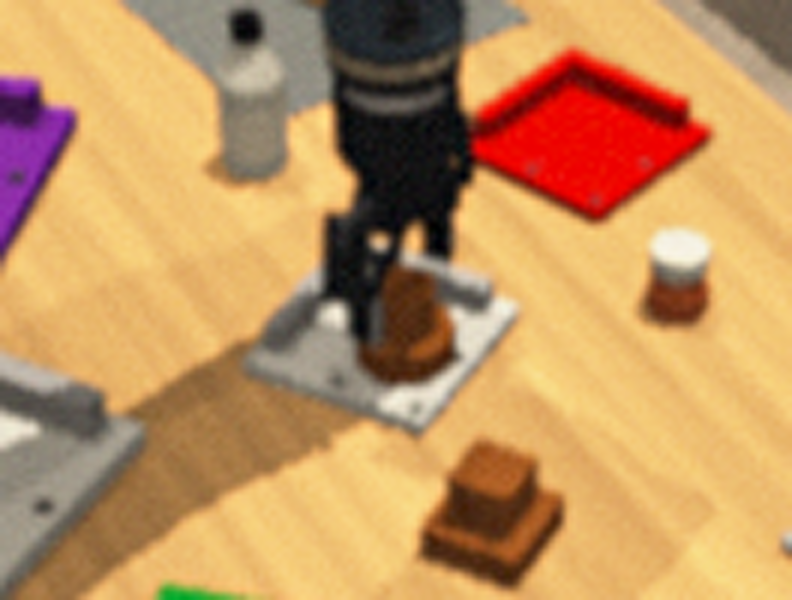

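The jaws straddle the round block at (400,300). Close and lift.

```bash
python3 -m crank '[{"dx":0,"dy":0,"dz":0,"rx":0,"ry":0,"rz":0,"gripper":0},{"dx":0,"dy":0,"dz":0,"rx":0,"ry":0,"rz":0,"gripper":0},{"dx":0,"dy":0,"dz":0,"rx":0,"ry":0,"rz":0,"gripper":0},{"dx":0,"dy":0,"dz":0,"rx":0,"ry":0,"rz":0,"gripper":0},{"dx":0,"dy":0,"dz":0,"rx":0,"ry":0,"rz":0,"gripper":0},{"dx":0,"dy":0,"dz":0,"rx":0,"ry":0,"rz":0,"gripper":0},{"dx":0,"dy":0,"dz":0,"rx":0,"ry":0,"rz":0,"gripper":0}]' 60; python3 go.py; python3 -m crank '[{"dx":0,"dy":-15,"dz":0,"rx":0,"ry":0,"rz":0,"gripper":0},{"dx":0,"dy":-25,"dz":0,"rx":0,"ry":0,"rz":0,"gripper":0},{"dx":0,"dy":-30,"dz":0,"rx":0,"ry":0,"rz":0,"gripper":0},{"dx":0,"dy":-30,"dz":0,"rx":0,"ry":0,"rz":0,"gripper":0},{"dx":0,"dy":0,"dz":0,"rx":0,"ry":0,"rz":0,"gripper":0},{"dx":0,"dy":0,"dz":0,"rx":0,"ry":0,"rz":0,"gripper":0}]'; python3 go.py 548 -204 315; python3 look.py side b3 .576 .156 .1
```

```text
t: 10.35
position: [0.577, 0.1559, 0.2159]
tool_rot: [-1.424, 0.784, -0.785]
ft_force: [-0.6, 0.1, 5.6]
width: 0.0382
t 10.35 p [577.  155.9 215.9] jaw 32.33 w 38.2 F [-0.6  0.1  5.6] down [ 1.e-03  2.e-04 -1.e+00]
q [ 0.26  0.48 -0.16  0.93 -0.    1.27]
t: 10.95
position: [0.5768, 0.1558, 0.3154]
tool_rot: [-1.424, 0.784, -0.785]
ft_force: [-0.3, -0.1, -1.6]
width: 0.0383
t 10.95 p [576.8 155.8 315.4] jaw 32.33 w 38.3 F [-0.3 -0.1 -1.6] down [ 9.e-04  1.e-04 -1.e+00]
q [ 0.26  0.4  -0.01  1.16 -0.    1.27]
tool shift now [ 288.6    0.4 -216.8] ry 0.0
shift after turn dx 288.6 dy 0.4 dz -216.8
crop origin 246 116 scale 6
```

View pics/b3.png

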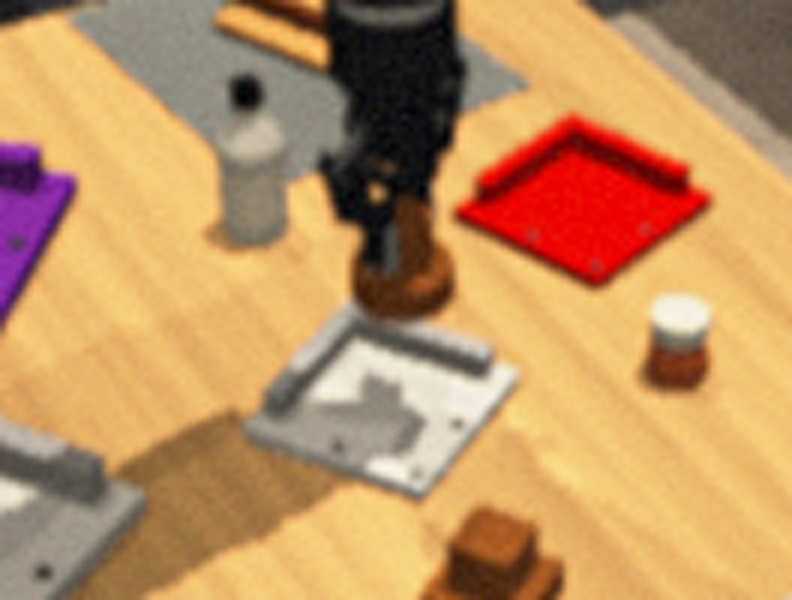

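```bash
python3 -m crank '[{"dx":15,"dy":0,"dz":-11.3,"rx":0,"ry":0,"rz":0,"gripper":0},{"dx":30,"dy":0,"dz":-22.5,"rx":0,"ry":0,"rz":0,"gripper":0},{"dx":30,"dy":0,"dz":-22.5,"rx":0,"ry":0,"rz":0,"gripper":0},{"dx":30,"dy":0,"dz":-22.5,"rx":0,"ry":0,"rz":0,"gripper":0},{"dx":30,"dy":0,"dz":-22.5,"rx":0,"ry":0,"rz":0,"gripper":0},{"dx":30,"dy":0,"dz":-22.5,"rx":0,"ry":0,"rz":0,"gripper":0},{"dx":30,"dy":0,"dz":-22.5,"rx":0,"ry":0,"rz":0,"gripper":0},{"dx":30,"dy":0,"dz":-22.5,"rx":0,"ry":0,"rz":0,"gripper":0},{"dx":30,"dy":0,"dz":-22.5,"rx":0,"ry":0,"rz":0,"gripper":0},{"dx":18.6,"dy":0,"dz":-14,"rx":0,"ry":0,"rz":0,"gripper":0},{"dx":15,"dy":0,"dz":-11.3,"rx":0,"ry":0,"rz":0,"gripper":0},{"dx":0,"dy":20,"dz":0,"rx":0,"ry":0,"rz":0,"gripper":0},{"dx":0,"dy":25,"dz":0,"rx":0,"ry":0,"rz":0,"gripper":0},{"dx":0,"dy":25,"dz":0,"rx":0,"ry":0,"rz":0,"gripper":0},{"dx":0,"dy":20,"dz":0,"rx":0,"ry":0,"rz":0,"gripper":0},{"dx":0,"dy":0,"dz":0,"rx":0,"ry":0,"rz":0,"gripper":0},{"dx":0,"dy":0,"dz":0,"rx":0,"ry":0,"rz":0,"gripper":0}]'; python3 go.py 548 -204 209.5; python3 look.py side c1 .548 -.204 .05
```

```text
t: 12.7
position: [0.5475, -0.2042, 0.2247]
tool_rot: [-1.425, 0.786, -0.783]
ft_force: [0.7, -0.4, -0.0]
width: 0.0383
t 12.70 p [ 547.5 -204.2  224.7] jaw 32.31 w 38.3 F [ 0.7 -0.4 -0. ] down [-2.e-03  5.e-04 -1.e+00]
q [-0.36  0.45 -0.18  0.94 -0.    0.65]
tool shift now [ 0.1 15.2  0.6] ry 0.0
shift after turn dx 0.1 dy 15.2 dz 0.6
crop origin 293 192 scale 6
```

View pics/c1.png

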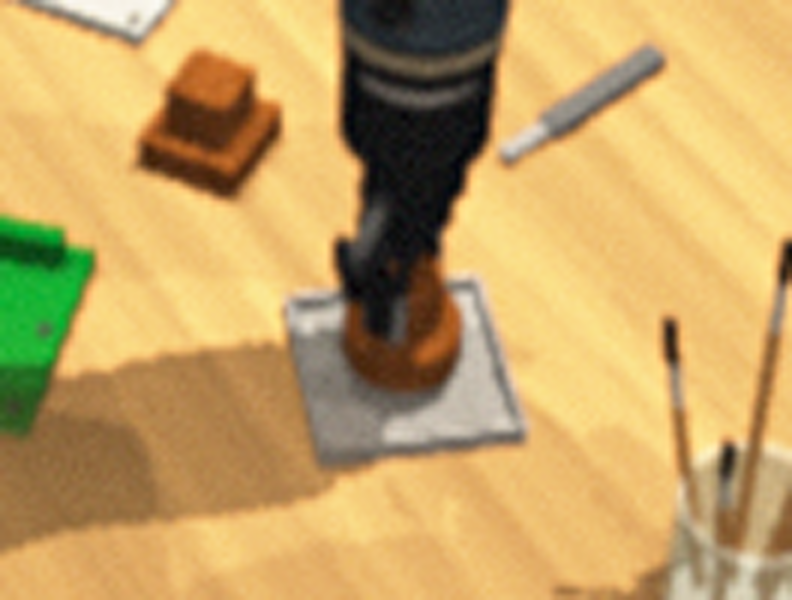

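The round is over the middle of the tray at (403,340). I'll lower it, release and rise.

```bash
python3 -m crank '[{"dx":0,"dy":8,"dz":0,"rx":0,"ry":0,"rz":0,"gripper":0},{"dx":0,"dy":5,"dz":0,"rx":0,"ry":0,"rz":0,"gripper":0},{"dx":0,"dy":2,"dz":0,"rx":0,"ry":0,"rz":0,"gripper":0},{"dx":0,"dy":0.5,"dz":0,"rx":0,"ry":0,"rz":0,"gripper":0},{"dx":0,"dy":0,"dz":0,"rx":0,"ry":0,"rz":0,"gripper":0},{"dx":0,"dy":0,"dz":0,"rx":0,"ry":0,"rz":0,"gripper":0}]' 60; python3 -m crank '[{"dx":0,"dy":0,"dz":0,"rx":0,"ry":0,"rz":0,"gripper":1},{"dx":0,"dy":0,"dz":0,"rx":0,"ry":0,"rz":0,"gripper":1},{"dx":0,"dy":0,"dz":0,"rx":0,"ry":0,"rz":0,"gripper":1},{"dx":0,"dy":0,"dz":0,"rx":0,"ry":0,"rz":0,"gripper":1},{"dx":0,"dy":0,"dz":0,"rx":0,"ry":0,"rz":0,"gripper":1},{"dx":0,"dy":0,"dz":0,"rx":0,"ry":0,"rz":0,"gripper":1},{"dx":0,"dy":-15,"dz":0,"rx":0,"ry":0,"rz":0,"gripper":1},{"dx":0,"dy":-25,"dz":0,"rx":0,"ry":0,"rz":0,"gripper":1},{"dx":0,"dy":-30,"dz":0,"rx":0,"ry":0,"rz":0,"gripper":1},{"dx":0,"dy":-20,"dz":0,"rx":0,"ry":0,"rz":0,"gripper":1},{"dx":0,"dy":0,"dz":0,"rx":0,"ry":0,"rz":0,"gripper":1}]'; python3 go.py 546.5 -4.9 300 32.3
```

```text
t: 13.35
position: [0.5482, -0.2039, 0.2099]
tool_rot: [-1.425, 0.784, -0.785]
ft_force: [0.1, 0.1, -1.8]
width: 0.0384
t: 14.45
position: [0.5489, -0.2042, 0.3027]
tool_rot: [-1.424, 0.78, -0.788]
ft_force: [0.4, -0.3, 0.2]
width: 0.0858
t 14.45 p [ 548.9 -204.2  302.7] jaw 32.33 w 85.8 F [ 0.4 -0.3  0.2] down [ 0.0047 -0.0018 -1.    ]
q [-0.36  0.39 -0.06  1.12 -0.    0.65]
tool shift now [-169.7    2.4  104.5] ry 0.03
shift after turn dx -169.7 dy 2.7 dz 104.5
```

```bash
python3 -m crank '[{"dx":-20,"dy":0,"dz":12.3,"rx":0,"ry":0,"rz":0,"gripper":1},{"dx":-35,"dy":0,"dz":21.6,"rx":0,"ry":0,"rz":0,"gripper":1},{"dx":-35,"dy":0,"dz":21.6,"rx":0,"ry":0,"rz":0,"gripper":1},{"dx":-35,"dy":0,"dz":21.6,"rx":0,"ry":0,"rz":0,"gripper":1},{"dx":-25,"dy":0,"dz":15.4,"rx":0,"ry":0,"rz":0,"gripper":1},{"dx":-19.7,"dy":2.7,"dz":12,"rx":0,"ry":0,"rz":0,"gripper":1},{"dx":0,"dy":20,"dz":0,"rx":0,"ry":0,"rz":0,"gripper":1},{"dx":0,"dy":20,"dz":0,"rx":0,"ry":0,"rz":0,"gripper":1},{"dx":0,"dy":0,"dz":0,"rx":0,"ry":0,"rz":0,"gripper":1},{"dx":0,"dy":0,"dz":0,"rx":0,"ry":0,"rz":0,"gripper":1}]'; python3 go.py 546.5 -4.9 204 32.3; python3 look.py side d1 .545 -.1 .05
```

```text
t: 15.45
position: [0.5454, -0.0046, 0.2566]
tool_rot: [-1.425, 0.786, -0.783]
ft_force: [0.4, -0.6, -0.4]
width: 0.0855
t 15.45 p [545.4  -4.6 256.6] jaw 32.33 w 85.5 F [ 0.4 -0.6 -0.4] down [-1.5e-03 -1.0e-04 -1.0e+00]
q [-0.01  0.36 -0.23  0.98 -0.    1.  ]
tool shift now [ 0.8 52.6  0.9] ry 0.03
shift after turn dx 0.8 dy 52.6 dz 0.8
crop origin 275 172 scale 6
```

View pics/d1.png

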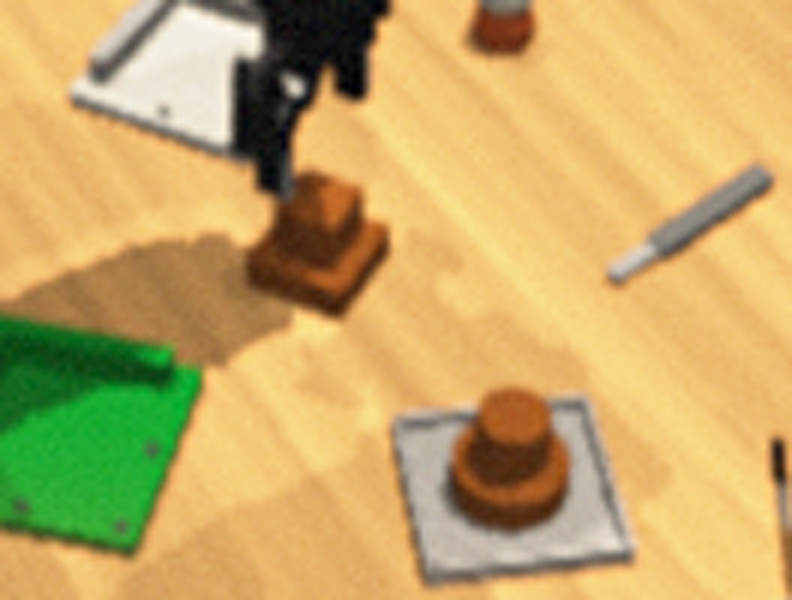

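The round stands upright in the tray, centred at (513,465). Now I'll regrip the square.

```bash
python3 -m crank '[{"dx":1,"dy":18,"dz":1,"rx":0,"ry":0,"rz":0,"gripper":1},{"dx":0,"dy":18,"dz":0,"rx":0,"ry":0,"rz":0,"gripper":1},{"dx":0,"dy":12,"dz":0,"rx":0,"ry":0,"rz":0,"gripper":1},{"dx":0,"dy":4,"dz":0,"rx":0,"ry":0,"rz":0,"gripper":1},{"dx":0,"dy":0,"dz":0,"rx":0,"ry":0,"rz":0,"gripper":1},{"dx":0,"dy":0,"dz":0,"rx":0,"ry":0,"rz":0,"gripper":0},{"dx":0,"dy":0,"dz":0,"rx":0,"ry":0,"rz":0,"gripper":0},{"dx":0,"dy":0,"dz":0,"rx":0,"ry":0,"rz":0,"gripper":0},{"dx":0,"dy":0,"dz":0,"rx":0,"ry":0,"rz":0,"gripper":0},{"dx":0,"dy":0,"dz":0,"rx":0,"ry":0,"rz":0,"gripper":0},{"dx":0,"dy":0,"dz":0,"rx":0,"ry":0,"rz":0,"gripper":0},{"dx":0,"dy":0,"dz":0,"rx":0,"ry":0,"rz":0,"gripper":0},{"dx":0,"dy":0,"dz":0,"rx":0,"ry":0,"rz":0,"gripper":0}]' 90; python3 go.py
```

```text
t: 16.8
position: [0.5474, -0.0049, 0.2059]
tool_rot: [-1.424, 0.783, -0.785]
ft_force: [-0.1, 0.5, 5.9]
width: 0.0385
t 16.80 p [547.4  -4.9 205.9] jaw 32.33 w 38.5 F [-0.1  0.5  5.9] down [ 1.6e-03 -2.0e-04 -1.0e+00]
q [-0.01  0.42 -0.3   0.86 -0.    1.  ]
```

```bash
python3 -m crank '[{"dx":0,"dy":-15,"dz":0,"rx":0,"ry":0,"rz":0,"gripper":0},{"dx":0,"dy":-25,"dz":0,"rx":0,"ry":0,"rz":0,"gripper":0},{"dx":0,"dy":-25,"dz":0,"rx":0,"ry":0,"rz":0,"gripper":0},{"dx":0,"dy":0,"dz":0,"rx":0,"ry":0,"rz":0,"gripper":0},{"dx":0,"dy":0,"dz":0,"rx":0,"ry":0,"rz":0,"gripper":0}]' 90; python3 go.py 575.5 190.3 270 32.3
```

```text
t: 17.3
position: [0.547, -0.0049, 0.2702]
tool_rot: [-1.424, 0.784, -0.785]
ft_force: [0.2, 0.0, -1.0]
width: 0.0385
t 17.30 p [547.   -4.9 270.2] jaw 32.34 w 38.5 F [ 0.2  0.  -1. ] down [ 9.e-04 -1.e-04 -1.e+00]
q [-0.01  0.35 -0.21  1.01 -0.    1.  ]
tool shift now [-149.7    0.2  128.5] ry 0.04
shift after turn dx -149.8 dy 0.2 dz 128.4
```

```bash
python3 -m crank '[{"dx":-15,"dy":0,"dz":13,"rx":0,"ry":0,"rz":0,"gripper":0},{"dx":-30,"dy":0,"dz":25.6,"rx":0,"ry":0,"rz":0,"gripper":0},{"dx":-30,"dy":0,"dz":25.6,"rx":0,"ry":0,"rz":0,"gripper":0},{"dx":-30,"dy":0,"dz":25.6,"rx":0,"ry":0,"rz":0,"gripper":0},{"dx":-30,"dy":0,"dz":25.6,"rx":0,"ry":0,"rz":0,"gripper":0},{"dx":-14.7,"dy":0,"dz":13,"rx":0,"ry":0,"rz":0,"gripper":0},{"dx":0,"dy":0,"dz":0,"rx":0,"ry":0,"rz":0,"gripper":0},{"dx":0,"dy":15,"dz":0,"rx":0,"ry":0,"rz":0,"gripper":0},{"dx":0,"dy":15,"dz":0,"rx":0,"ry":0,"rz":0,"gripper":0},{"dx":0,"dy":10,"dz":0,"rx":0,"ry":0,"rz":0,"gripper":0},{"dx":0,"dy":5,"dz":0,"rx":0,"ry":0,"rz":0,"gripper":0},{"dx":0,"dy":0,"dz":0,"rx":0,"ry":0,"rz":0,"gripper":0},{"dx":0,"dy":0,"dz":0,"rx":0,"ry":0,"rz":0,"gripper":0}]'; python3 go.py 575.5 190.3 218 32.3; python3 look.py side e1 .576 .19 .05
```

```text
t: 18.6
position: [0.5756, 0.1899, 0.2253]
tool_rot: [-1.424, 0.784, -0.785]
ft_force: [0.7, -0.4, -1.4]
width: 0.0386
t 18.60 p [575.6 189.9 225.3] jaw 32.31 w 38.6 F [ 0.7 -0.4 -1.4] down [ 3.e-04 -0.e+00 -1.e+00]
q [ 0.32  0.48 -0.12  0.97 -0.    1.33]
tool shift now [-0.4  7.3  0.1] ry 0.01
shift after turn dx -0.4 dy 7.3 dz 0.1
crop origin 242 122 scale 6
```

View pics/e1.png

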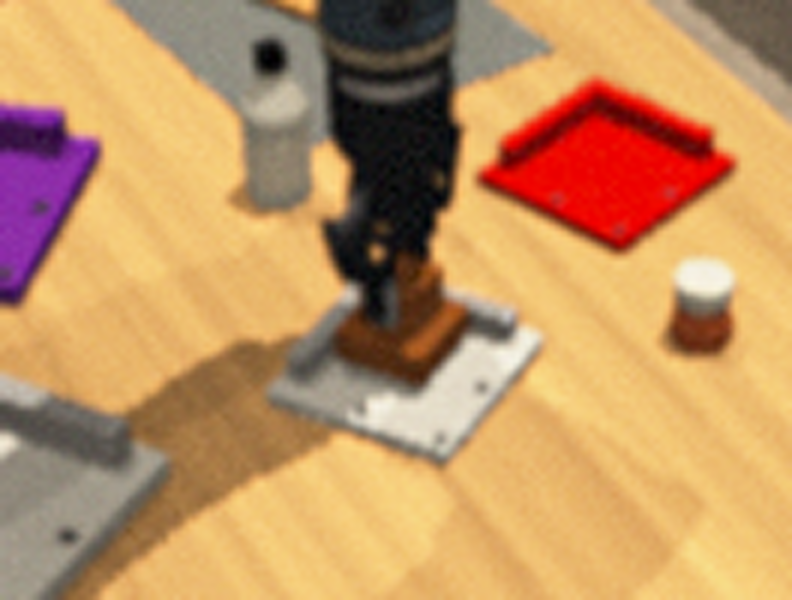

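The square hangs upright inside the stops at (403,340), with no contact on them. I'll lower it gently until it touches the plate.

```bash
python3 -m crank '[{"dx":0,"dy":4,"dz":0,"rx":0,"ry":0,"rz":0,"gripper":0},{"dx":0,"dy":2,"dz":0,"rx":0,"ry":0,"rz":0,"gripper":0},{"dx":0,"dy":0,"dz":0,"rx":0,"ry":0,"rz":0,"gripper":0},{"dx":0,"dy":0,"dz":0,"rx":0,"ry":0,"rz":0,"gripper":0},{"dx":0,"dy":0,"dz":0,"rx":0,"ry":0,"rz":0,"gripper":0}]'; python3 go.py; python3 -m crank '[{"dx":0,"dy":0.7,"dz":0,"rx":0,"ry":0,"rz":0,"gripper":0},{"dx":0,"dy":0,"dz":0,"rx":0,"ry":0,"rz":0,"gripper":0},{"dx":0,"dy":0,"dz":0,"rx":0,"ry":0,"rz":0,"gripper":0}]';python3 -m crank '[{"dx":0,"dy":0.7,"dz":0,"rx":0,"ry":0,"rz":0,"gripper":0},{"dx":0,"dy":0,"dz":0,"rx":0,"ry":0,"rz":0,"gripper":0},{"dx":0,"dy":0,"dz":0,"rx":0,"ry":0,"rz":0,"gripper":0}]'
```

```text
t: 19.15
position: [0.5755, 0.1903, 0.2191]
tool_rot: [-1.425, 0.784, -0.784]
ft_force: [-0.8, -0.6, -1.6]
width: 0.0381
t 19.15 p [575.5 190.3 219.1] jaw 32.34 w 38.1 F [-0.8 -0.6 -1.6] down [ 1.e-04 -1.e-04 -1.e+00]
q [ 0.32  0.49 -0.13  0.95 -0.    1.33]
t: 19.45
position: [0.5754, 0.1902, 0.2183]
tool_rot: [-1.425, 0.784, -0.784]
ft_force: [0.3, -0.5, -1.2]
width: 0.0381
t: 19.75
position: [0.5755, 0.1902, 0.218]
tool_rot: [-1.424, 0.784, -0.785]
ft_force: [-1.7, -0.4, 4.2]
width: 0.0385
```

Plate contact is at 218.0. I'll ease off slightly and slide toward the far stop (tool +z).

```bash
cat > st.py <<'E'
from rig import state
import cv2,numpy as np
s=state();R=cv2.Rodrigues(s["tool_rot"])[0];p=s["position"]*1000
a=np.radians(32.3);u=np.array([np.cos(a),np.sin(a)]);v=np.array([-u[1],u[0]]);d=p[:2]-[574,183.4]
F=s["ft_force"]
print("t %.2f jig x %.2f y %.2f z %.2f yaw %.2f | Fx %.1f Fy %.1f Fz %.1f M %s w %.1f down %s"%(s["t"],u@d,v@d,p[2],np.degrees(np.arctan2(R[1,2],R[0,2])),u@F[:2],v@F[:2],F[2],s["torque"].round(2),s["width"]*1000,R[:,1].round(4)))
E
python3 -m crank '[{"dx":0,"dy":-0.4,"dz":0,"rx":0,"ry":0,"rz":0,"gripper":0},{"dx":0,"dy":0,"dz":0,"rx":0,"ry":0,"rz":0,"gripper":0}]' >/dev/null;python3 st.py
python3 -m crank '[{"dx":0,"dy":0,"dz":1.5,"rx":0,"ry":0,"rz":0,"gripper":0},{"dx":0,"dy":0,"dz":1.5,"rx":0,"ry":0,"rz":0,"gripper":0},{"dx":0,"dy":0,"dz":1.5,"rx":0,"ry":0,"rz":0,"gripper":0},{"dx":0,"dy":0,"dz":1,"rx":0,"ry":0,"rz":0,"gripper":0},{"dx":0,"dy":0,"dz":0,"rx":0,"ry":0,"rz":0,"gripper":0}]' >/dev/null;python3 st.py
```

```text
t 19.95 jig x 4.92 y 4.98 z 217.94 yaw 32.33 | Fx -0.2 Fy 0.8 Fz 1.2 M [0.   0.01 0.02] w 38.0 down [ 0.e+00 -1.e-04 -1.e+00]
t 20.45 jig x 10.64 y 4.97 z 217.95 yaw 32.33 | Fx 0.1 Fy -0.5 Fz -0.3 M [ 0.09 -0.09  0.04] w 38.6 down [ 3.e-04  0.e+00 -1.e+00]
```

```bash
R='' ; python3 -m crank '[{"dx":0,"dy":0,"dz":1,"rx":0,"ry":0,"rz":0,"gripper":0},{"dx":0,"dy":0,"dz":0,"rx":0,"ry":0,"rz":0,"gripper":0}]' >/dev/null;python3 st.py
python3 -m crank '[{"dx":0,"dy":0,"dz":1,"rx":0,"ry":0,"rz":0,"gripper":0},{"dx":0,"dy":0,"dz":0,"rx":0,"ry":0,"rz":0,"gripper":0}]' >/dev/null;python3 st.py
python3 -m crank '[{"dx":0,"dy":0,"dz":0.5,"rx":0,"ry":0,"rz":0,"gripper":0},{"dx":0,"dy":0,"dz":0,"rx":0,"ry":0,"rz":0,"gripper":0}]' >/dev/null;python3 st.py
```

```text
t 20.65 jig x 11.51 y 5.00 z 217.95 yaw 32.33 | Fx -1.2 Fy 0.1 Fz -0.6 M [ 0.02 -0.04 -0.06] w 38.3 down [ 1.e-04 -1.e-04 -1.e+00]
t 20.85 jig x 12.46 y 5.01 z 217.94 yaw 32.33 | Fx -0.2 Fy 0.2 Fz -0.3 M [ 0.01  0.03 -0.01] w 38.4 down [-1.e-04 -1.e-04 -1.e+00]
t 21.05 jig x 12.63 y 5.02 z 217.94 yaw 32.33 | Fx -1.9 Fy 0.3 Fz 1.0 M [-0.23  0.4  -0.05] w 38.3 down [-6.e-04 -5.e-04 -1.e+00]
```

The far stop is touched at jig x = 12.6. Now slide toward the side stop (tool -x).

```bash
python3 -m crank '[{"dx":-2,"dy":0,"dz":-0.5,"rx":0,"ry":0,"rz":0,"gripper":0},{"dx":-2,"dy":0,"dz":0,"rx":0,"ry":0,"rz":0,"gripper":0},{"dx":-2,"dy":0,"dz":0,"rx":0,"ry":0,"rz":0,"gripper":0},{"dx":0,"dy":0,"dz":0,"rx":0,"ry":0,"rz":0,"gripper":0}]' >/dev/null;python3 st.py
python3 -m crank '[{"dx":-1,"dy":0,"dz":0,"rx":0,"ry":0,"rz":0,"gripper":0},{"dx":0,"dy":0,"dz":0,"rx":0,"ry":0,"rz":0,"gripper":0}]' >/dev/null;python3 st.py
python3 -m crank '[{"dx":-0.7,"dy":0,"dz":0,"rx":0,"ry":0,"rz":0,"gripper":0},{"dx":0,"dy":0,"dz":0,"rx":0,"ry":0,"rz":0,"gripper":0}]' >/dev/null;python3 st.py
python3 -m crank '[{"dx":-0.7,"dy":0,"dz":0,"rx":0,"ry":0,"rz":0,"gripper":0},{"dx":0,"dy":0,"dz":0,"rx":0,"ry":0,"rz":0,"gripper":0}]' >/dev/null;python3 st.py
```

```text
t 21.45 jig x 12.45 y 11.37 z 217.97 yaw 32.35 | Fx -0.6 Fy -0.3 Fz -1.3 M [ 0.04  0.04 -0.01] w 38.6 down [-0.e+00  1.e-04 -1.e+00]
t 21.65 jig x 12.44 y 12.14 z 218.00 yaw 32.34 | Fx -0.4 Fy -0.2 Fz -1.3 M [-0.04  0.01  0.04] w 38.4 down [ 1.e-04  0.e+00 -1.e+00]
t 21.85 jig x 12.43 y 12.56 z 218.02 yaw 32.32 | Fx 0.6 Fy -1.3 Fz -2.2 M [-0.25 -0.17 -0.01] w 38.8 down [ 3.e-04 -4.e-04 -1.e+00]
t 22.05 jig x 12.41 y 12.85 z 218.11 yaw 32.30 | Fx -0.0 Fy -5.3 Fz -1.2 M [-0.99 -0.46  0.  ] w 38.5 down [ 9.0e-04 -1.4e-03 -1.0e+00]
```

Both stops are touched. I'll seat it lightly downward and build up the pressing.

```bash
python3 -m crank '[{"dx":0,"dy":0.5,"dz":0.6,"rx":0,"ry":0,"rz":0,"gripper":0},{"dx":0,"dy":0,"dz":0.6,"rx":0,"ry":0,"rz":0,"gripper":0},{"dx":0,"dy":0,"dz":0,"rx":0,"ry":0,"rz":0,"gripper":0},{"dx":0,"dy":0,"dz":0,"rx":0,"ry":0,"rz":0,"gripper":0}]' >/dev/null;python3 st.py
python3 -m crank '[{"dx":-0.6,"dy":0,"dz":0.4,"rx":0,"ry":0,"rz":0,"gripper":0},{"dx":0,"dy":0,"dz":0,"rx":0,"ry":0,"rz":0,"gripper":0},{"dx":0,"dy":0,"dz":0,"rx":0,"ry":0,"rz":0,"gripper":0}]' >/dev/null;python3 st.py
```

```text
t 22.45 jig x 12.81 y 12.82 z 217.95 yaw 32.28 | Fx -6.2 Fy -5.3 Fz 6.1 M [-1.52  0.4   0.02] w 38.7 down [-4.0e-04 -2.2e-03 -1.0e+00]
t 22.75 jig x 12.93 y 13.02 z 218.01 yaw 32.26 | Fx -7.0 Fy -8.0 Fz 6.9 M [-2.13  0.36  0.03] w 38.2 down [-3.0e-04 -3.4e-03 -1.0e+00]
```

```bash
python3 -m crank '[{"dx":0,"dy":0.2,"dz":0,"rx":0.1,"ry":0,"rz":0.15,"gripper":0},{"dx":0,"dy":0,"dz":0,"rx":0,"ry":0,"rz":0,"gripper":0},{"dx":0,"dy":0,"dz":0,"rx":0,"ry":0,"rz":0,"gripper":0}]' >/dev/null;python3 st.py
python3 -m crank '[{"dx":-0.3,"dy":0,"dz":0.5,"rx":0.05,"ry":0,"rz":0.15,"gripper":0},{"dx":0,"dy":0,"dz":0,"rx":0,"ry":0,"rz":0,"gripper":0},{"dx":0,"dy":0,"dz":0,"rx":0,"ry":0,"rz":0,"gripper":0}]' >/dev/null;python3 st.py
```

```text
t 23.05 jig x 12.71 y 12.70 z 217.98 yaw 32.24 | Fx -8.7 Fy -10.3 Fz 9.5 M [-2.79  0.62  0.09] w 38.4 down [-1.0e-04 -1.2e-03 -1.0e+00]
t 23.35 jig x 12.77 y 12.56 z 217.99 yaw 32.22 | Fx -12.6 Fy -13.6 Fz 10.4 M [-3.64  0.6   0.18] w 38.7 down [-1.e-03 -2.e-04 -1.e+00]
```

```bash
python3 -m crank '[{"dx":-0.3,"dy":-0.3,"dz":0.4,"rx":0.05,"ry":0,"rz":0.1,"gripper":0},{"dx":0,"dy":0,"dz":0,"rx":0,"ry":0,"rz":0,"gripper":0},{"dx":0,"dy":0,"dz":0,"rx":0,"ry":0,"rz":0,"gripper":0}]' >/dev/null;python3 st.py
python3 -m crank '[{"dx":-0.2,"dy":-0.1,"dz":0.4,"rx":0.05,"ry":0,"rz":0.1,"gripper":0},{"dx":0,"dy":0,"dz":0,"rx":0,"ry":0,"rz":0,"gripper":0},{"dx":0,"dy":0,"dz":0,"rx":0,"ry":0,"rz":0,"gripper":0},{"dx":0,"dy":0,"dz":0,"rx":0,"ry":0,"rz":0,"gripper":0},{"dx":0,"dy":0,"dz":0,"rx":0,"ry":0,"rz":0,"gripper":0},{"dx":0,"dy":0,"dz":0,"rx":0,"ry":0,"rz":0,"gripper":0},{"dx":0,"dy":0,"dz":0,"rx":0,"ry":0,"rz":0,"gripper":0}]' >/dev/null;python3 st.py; python3 look.py side f1 .576 .19 .05; python3 look.py top f1t .576 .19 .05; python3 st.py;python3 look.py side f2 .548 -.204 .05
```

```text
t 23.65 jig x 12.83 y 12.49 z 218.01 yaw 32.20 | Fx -12.4 Fy -15.6 Fz 9.4 M [-4.3   0.4   0.29] w 38.3 down [-1.6e-03  3.0e-04 -1.0e+00]
t 24.35 jig x 12.85 y 12.36 z 217.99 yaw 32.18 | Fx -14.4 Fy -18.1 Fz 9.7 M [-4.94  0.48  0.32] w 38.4 down [-2.2e-03  9.0e-04 -1.0e+00]
crop origin 242 122 scale 6
crop origin 197 139 scale 6
t 24.45 jig x 12.87 y 12.37 z 217.99 yaw 32.18 | Fx -13.8 Fy -18.3 Fz 9.6 M [-4.91  0.43  0.35] w 38.3 down [-2.1e-03  9.0e-04 -1.0e+00]
crop origin 293 192 scale 6
```

View pics/f1.png

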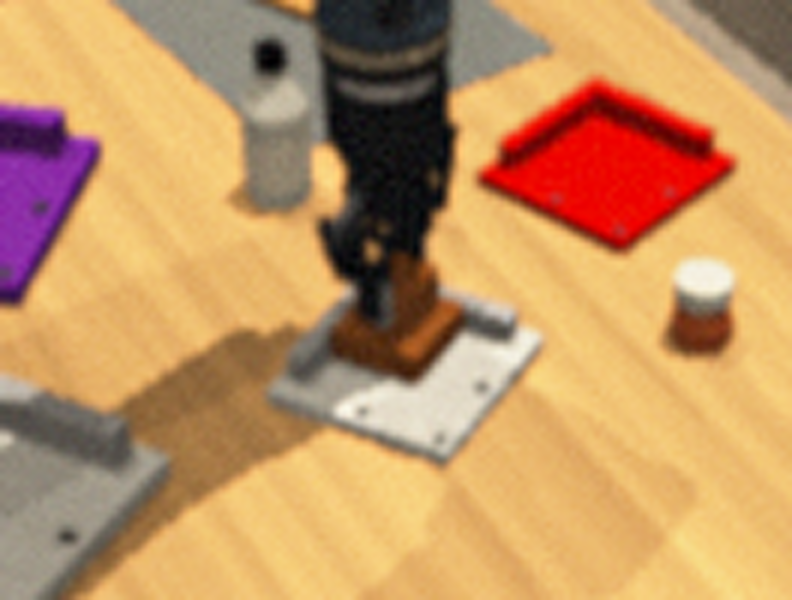

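View pics/f1t.png

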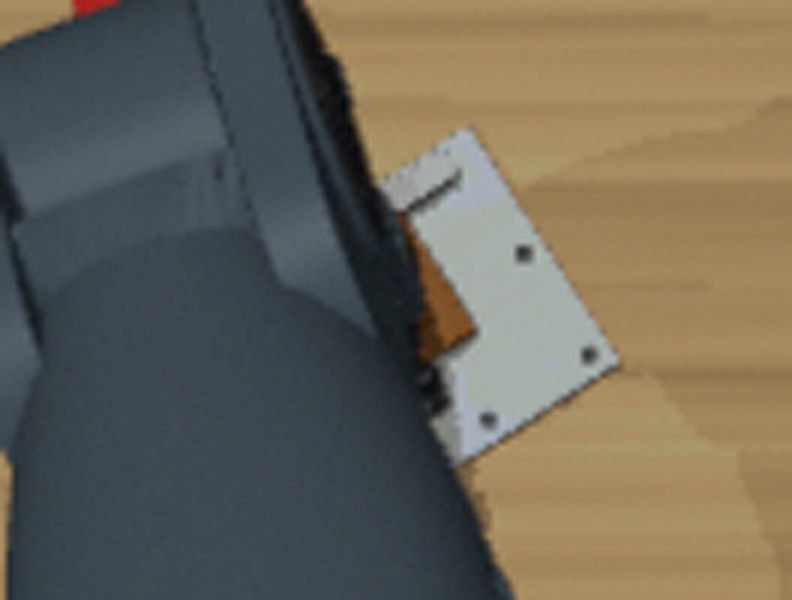

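View pics/f2.png

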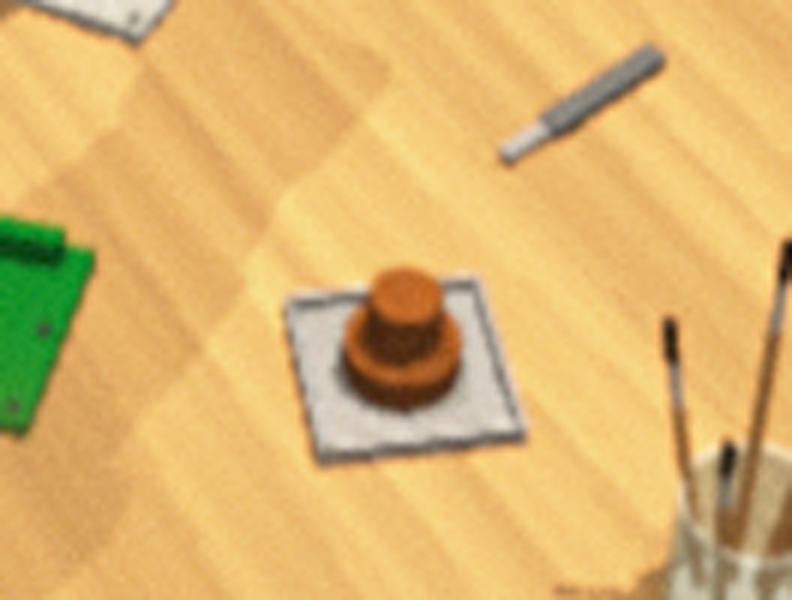

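The views show the plinth in the corner: in the top view its base meets the stop at (405,215), and the round stands free in the tray at (403,340). Pressing made joint 1 give about 0.15° of yaw (Mz 0.35), so I'll trim that back to keep the faces flush.

```bash
python3 -m crank '[{"dx":0,"dy":0,"dz":0,"rx":0,"ry":-0.1,"rz":0,"gripper":0},{"dx":0,"dy":0,"dz":0,"rx":0,"ry":0,"rz":0,"gripper":0},{"dx":0,"dy":0,"dz":0,"rx":0,"ry":0,"rz":0,"gripper":0}]' >/dev/null;python3 st.py
python3 -m crank '[{"dx":0,"dy":0,"dz":0,"rx":0,"ry":-0.1,"rz":0,"gripper":0},{"dx":0,"dy":0,"dz":0,"rx":0,"ry":0,"rz":0,"gripper":0},{"dx":0,"dy":0,"dz":0,"rx":0,"ry":0,"rz":0,"gripper":0}]' >/dev/null;python3 st.py
```

```text
t 24.80 jig x 12.84 y 12.35 z 217.99 yaw 32.26 | Fx -14.9 Fy -17.2 Fz 10.4 M [-4.86  0.49  0.08] w 37.7 down [-0.0022  0.001  -1.    ]
t 25.10 jig x 12.86 y 12.34 z 217.99 yaw 32.34 | Fx -15.0 Fy -17.8 Fz 9.8 M [-4.89  0.52 -0.16] w 38.4 down [-0.0022  0.0011 -1.    ]
```

```bash
python3 -m crank '[{"dx":0,"dy":0,"dz":0,"rx":0,"ry":0.05,"rz":0,"gripper":0},{"dx":0,"dy":0,"dz":0,"rx":0,"ry":0,"rz":0,"gripper":0},{"dx":0,"dy":0,"dz":0,"rx":0,"ry":0,"rz":0,"gripper":0},{"dx":0,"dy":0,"dz":0,"rx":0,"ry":0,"rz":0,"gripper":0},{"dx":0,"dy":0,"dz":0,"rx":0,"ry":0,"rz":0,"gripper":0}]' >/dev/null;python3 st.py; python3 -c "
from rig import *
print(job_done())"
```

```text
t 25.60 jig x 12.85 y 12.35 z 217.96 yaw 32.30 | Fx -15.2 Fy -16.8 Fz 9.1 M [-4.94  0.47 -0.05] w 38.2 down [-0.0022  0.001  -1.    ]
the job is handed in; nothing more can be done
None
```

The plinths are swapped and the job is handed in at 25.6 s of the 72 s allowed. I set the square aside on the bench, stood the round upright in the tray and let go. Then I regripped the square, lowered it onto the jig's plate, slid it into the corner and left it gripped and pressed there.

**Last checks:**
- **Press:** about 15 N towards the far stop and 17 N towards the side stop, with about 9 N down on the plate. Part of the sideways force may be plate friction, so the stops may carry slightly less.
- **Fit:** the tool's yaw is 32.30°, the same as the jig's measured yaw, with almost no twisting moment left. The grip is steady at 38 mm. The tool leans about 2 mrad under the load.
- **Position:** the tool reads jig x 12.85 and y 12.35 mm, against the nominal 13 and 13. That is within the roughly 2 mm camera calibration, and I felt contact on both stops.
- **Pictures:** the round stands upright and free in the middle of the tray. In the last views the jar, knife, bottle and brush pot look untouched, but I did not measure them. The arm hid most of the square from the top camera, so its seating rests mainly on the contact forces and the side view.

The only calls that failed were two early moves refused for leaving out row keys; neither moved the arm.

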